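# Change the packs in the charger and set the desk timer

## Task

First press the charger's ejector slides to push out every charged battery pack that is in it, and lay those packs flat in the wooden tray; then put every spare pack lying on the desk into a bay of the charger, pushed fully home. Last of all, press down on the free-standing timer's knob while you turn it clockwise until its pointer is at the long bar on the dial, so that the timer itself does not spin or slide away; leave the pink sticky notes and the glue stick alone.

Things in the scene. Friction and masses are not known exactly. Their poses are not given: they have to be found in the camera images.
- charged_1_center (a point): a flat battery pack, a mid-grey plastic block 90 x 42 x 24 mm with two thin black bands and a small white label on top, 0.12 kg, the same at both ends; the point is its centre, x along its 90 mm length, z up through its 24 mm height; all packs look alike. It starts fully home in bay 1 of the charger (it may be absent); it is charged and belongs in the tray.
- charged_2_center (a point): a flat battery pack, a mid-grey plastic block 90 x 42 x 24 mm with two thin black bands and a small white label on top, 0.12 kg, the same at both ends; the point is its centre, x along its 90 mm length, z up through its 24 mm height; all packs look alike. It starts fully home in bay 2 of the charger (it may be absent); it is charged and belongs in the tray.
- spare_1_center (a point): a flat battery pack, a mid-grey plastic block 90 x 42 x 24 mm with two thin black bands and a small white label on top, 0.12 kg, the same at both ends; the point is its centre, x along its 90 mm length, z up through its 24 mm height; all packs look alike. A spare, lying flat on the open desk to the left of the charger at the start (it may be absent); it belongs in either bay.
- spare_2_center (a point): a flat battery pack, a mid-grey plastic block 90 x 42 x 24 mm with two thin black bands and a small white label on top, 0.12 kg, the same at both ends; the point is its centre, x along its 90 mm length, z up through its 24 mm height; all packs look alike. A spare, lying flat on the open desk to the left of the charger at the start (it may be absent); it belongs in either bay.
- charger: low black two-bay charger, 152 mm wide, fixed to the desk; origin on the desk below the middle of the line of the two bay mouths, x into the bays (away from the robot), z up. Bays 80 mm apart, each a channel 48 mm wide, floor 8 mm above the desk, walls 1.5 mm higher than a pack, open on top and at the mouth. In front of the mouths the floor goes on, bare, as a deck 55 mm long.
- bay_1 (a point): centre of a fully home pack in bay 1, the left bay seen from the robot; x into the bay, z up. The bay floor is 12 mm below it, the mouth at x = -45 mm: a home pack is flush with the mouth, its far end at the ejector. From x = +7 mm inward, 4 mm thick lips reach 9 mm over both sides of the pack, so it cannot be lifted out; pushed out 50 mm it is clear of them and its outer 50 mm can be gripped.
- bay_2 (a point): the same point and axes for bay 2, the right bay, which is made just like bay 1.
- ejector_1_tab (a point): centre of the upright grey thumb tab of bay 1's ejector slide: 9 mm thick along the bay (x), 28 mm wide (y), 22 mm high (z), top 64 mm above the desk, lower edge 4 mm above the lips. It stands on the bay's middle line at the closed end, 49 mm beyond the bay point when at rest. Push its far (+x) face in -x, toward the mouth, to push the pack out.
- ejector_2_tab (a point): centre of the upright grey thumb tab of bay 2's ejector slide: 9 mm thick along the bay (x), 28 mm wide (y), 22 mm high (z), top 64 mm above the desk, lower edge 4 mm above the lips. It stands on the bay's middle line at the closed end, 49 mm beyond the bay point when at rest. Push its far (+x) face in -x, toward the mouth, to push the pack out.
- ejector_1 (a joint): travel of ejector slide 1, m: 0 at rest at the closed end, 0.05 pushed fully toward the mouth (the pack is then 50 mm out). A spring (1.5 N at rest, 4 N fully pushed) takes it back when it is let go; the pack stays out.
- ejector_2 (a joint): travel of ejector slide 2, m: 0 at rest at the closed end, 0.05 pushed fully toward the mouth (the pack is then 50 mm out). A spring (1.5 N at rest, 4 N fully pushed) takes it back when it is let go; the pack stays out.
- tray_in (a point): centre of the inner floor of the shallow light wooden tray, fixed to the desk to the right of the charger: inside 238 mm (its x) by 118 mm (its y), walls 6 mm thick; floor 6 mm and rim 20 mm above the desk. Two packs lie in it end to end along x.
- timer_knob (a joint): angle of the timer's knob, rad, growing clockwise seen from above, 0 to 3.0. At 2.4 its pointer is at the long bar on the dial; it starts below 0.4. It turns stiffly (0.11 N m) and stays where left.
- knob_grip (a point): centre of the knob's black grip bar, 44 mm long (x, toward the pointer end, a white line on it), 14 mm wide (y), 28 mm high, above a grey disc 46 mm across; top 75 mm above the desk. Its axis is vertical through this point. It yields 6 mm downward on a spring (3 N at first, 12 N at the bottom). Turned without being pressed down 4 mm or more, it takes the whole timer round with it.
- timer: the free-standing round white timer, 84 mm across, 35 mm high without its knob, 0.26 kg with it, on four rubber feet; origin at the centre of its underside
- timer_mark (a point): the long black bar on the rim of the timer's dial, on the timer's housing, 36 mm from the knob's axis and 35 mm above the desk: where the pointer must point.
- sticky_pad_2: pink block of sticky notes, 77 x 77 x 26 mm, a bystander; origin at the centre of its underside
- glue_stick: glue stick standing on end, 26 mm across, 90 mm high, a bystander; origin at the centre of its underside
Mind the look-alikes: they are no part of the job. What is shaped like the part that bears spare_1_center but orange is not meant.

How it is judged:
On the way, in this order (a step that is already met when the one before it is completed fails the run):
1. an ejector slide has been pressed and its pack is pushed out (((value of joint ejector_1 above 0.035 m and x of charged_1_center in the frame of bay_1 below -0.033 m) or (value of joint ejector_2 above 0.035 m and x of charged_2_center in the frame of bay_2 below -0.033 m))), for 0.05 s.
2. every charged pack lies flat in the tray (x of charged_1_center in the frame of tray_in between -0.085 and 0.085 m and y of charged_1_center in the frame of tray_in between -0.045 and 0.045 m and z of each of charged_1_center, charged_2_center in the frame of tray_in below 0.018 m and angle between each of charged_1_center, charged_2_center's own z axis and vertical below 0.15 rad and x of charged_2_center in the frame of tray_in between -0.085 and 0.085 m and y of charged_2_center in the frame of tray_in between -0.045 and 0.045 m), for 0.2 s.
3. every spare pack is fully home in a bay (((x of spare_1_center in the frame of bay_1 between -0.006 and 0.006 m and y of spare_1_center in the frame of bay_1 between -0.008 and 0.008 m and z of spare_1_center in the frame of bay_1 between -0.006 and 0.006 m) or (x of spare_1_center in the frame of bay_2 between -0.006 and 0.006 m and y of spare_1_center in the frame of bay_2 between -0.008 and 0.008 m and z of spare_1_center in the frame of bay_2 between -0.006 and 0.006 m)) and ((x of spare_2_center in the frame of bay_1 between -0.006 and 0.006 m and y of spare_2_center in the frame of bay_1 between -0.008 and 0.008 m and z of spare_2_center in the frame of bay_1 between -0.006 and 0.006 m) or (x of spare_2_center in the frame of bay_2 between -0.006 and 0.006 m and y of spare_2_center in the frame of bay_2 between -0.008 and 0.008 m and z of spare_2_center in the frame of bay_2 between -0.006 and 0.006 m))), for 0.2 s.
4. the timer's pointer is at the long bar (value of joint timer_knob between 2.28 and 2.52 rad), for 0.2 s.
At the end, for the whole second after the job is handed in: every charged pack lies flat on the floor of the tray (its centre within 85 mm along and 45 mm across of the tray's centre), every spare pack is home in a bay (within 6 mm along it), the timer's pointer is within 0.12 rad of the long bar, all packs at rest (all of step 2 and all of step 3 and all of step 4 and linear speed of each of charged_1, charged_2, spare_1, spare_2 below 0.02 m/s); the robot touches nothing.
It fails at once if the timer spins or slides: the long bar on its housing moves more than 20 mm (distance of timer_mark from where it was at the start of the episode above 0.02 m).
It fails at once if the sticky notes or the glue stick is moved more than 30 mm (distance of any of sticky_pad_2, glue_stick from where it was at the start of the episode above 0.03 m).
Of charged_1, charged_2 only 1 to 2 are there at a start; the rules pass over those that are not, and their reading is None.
Of spare_1, spare_2 only 1 to 2 are there at a start; the rules pass over those that are not, and their reading is None.
At some moment in a run one of spare_1, spare_2 may be knocked a few centimetres aside while the robot is not near it.
Once in a run the grip may slacken for a moment while it holds something.
It also fails if it takes over 210 s, if anything falls off the work surface, if the arm or the gripper's body presses on something with over 40 N, if the wrist force passes 120 N, or if a joint passes its speed limit or range.

## Robot

A 7-joint arm with a two-finger parallel gripper is mounted at the origin on a cart in front of the work surface, level with it; the furniture and walls round the work are solid. World frame = base frame: x ahead of the robot, y to its left, z up, the work surface at z = 0. Lengths are in m, angles in rad, forces in N, time in s.
With the tool pointing down it reaches from about 0.425 to 0.925 m from the base axis. Payload 6.8 kg.
Tool frame: the origin (TCP) lies at the very end of the fingers, on their centre line; the grasp point (between the pads) lies 19 mm behind it; z points along the fingers, x is the direction in which the jaws open and shut, and the axes are right-handed (so a half turn about z gives the same grasp; the last joint's range is limited). The gripper opens to 85 mm and grips with 20 to 120 N. Pads are 22 mm wide; open, the fingers measure 114 mm over their backs; the gripper's body (76 mm by 85 mm) begins 54 mm behind the grasp point. The pads swing forward as they close: fully open they stand 13 mm farther back than shut.
Start: joints at [-1.248, 0.477, 0.022, 1.555, -0.011, 1.109, -0.083], TCP at [0.282, 0.613, 0.231] pointing down, gripper open.
Joint ranges: [-2.96, 2.96], [-0.34, 2.1], [-1.41, 1.46], [0.24, 2.44], [-1.37, 4.51], [0.17, 1.92], [-2.96, 2.96]. Speed limits (rad/s): [2.39, 2.39, 3.14, 3.14, 3.14, 3.14, 3.14].

## Interface

Orientations are given as a rotation vector (axis times angle).
In Python, from bench import get_obs, imaging, hand_in gives the robot as it stands.
- The arm moves only by the tool send_rows, never from a script. Its argument "motion" is a list of rows, each an object with "dp": the shift along the world's x, y, z in m, a list of three; "rot": the turn, a rotation vector about the world's x, y, z in rad, a list of three; "grip": the finger opening in m, from 0 to 0.0854. In form: [{"dp": [dx, dy, dz], "rot": [ax, ay, az], "grip": grip}, ...]. A call has 1 to 20 rows; each row shifts and turns the pose as measured when the row begins; what a row does not reach is not made up. A row lasts 1/8 s, in which the tool goes at most 62.5 mm and 10.7 degrees, less where a joint would pass 70% of its speed; a pose out of reach is approached as far as the arm can. A call is refused whole if a number of a shift passes 0.0625 or a number of a turn 0.188, either way. A call with a gripper value outside its range is refused whole. The fingers move at their own pace and stop on an object; "grip_force" is the grip in N (left out, the last holds). Time passes only in rows, so rows that do not move let the fingers close. It gives the time, the measured TCP pose, the force and the opening at its end, in the units of the state.
- get_obs(): the state, without advancing time (a new reading comes with each control period).
- imaging.grab_frame(name): name is "side" or "top" or "wrist"; returns a dict with "img" (480x640x3 uint8, red, green, blue), "fx", "fy", "cx", "cy" (pixels), "D" ([k1, k2, p1, p2, k3] as OpenCV has them; the pictures are not rectified), "R" (3x3) and "t" (3): a world point X has camera coordinates R X + t. Camera axes: x right, y down, z forward; pixel columns grow to the right and rows downward; lengths in m; the calibration is good to about 2 mm. A picture is of the moment at which its call begins. There is no depth.
- hand_in(): hands the job in, once; it reports no verdict.
The state is a dict: "clock": time; "joints": joint angles; "qvel": joint speeds; "tau": joint torques, N m; "tcp_pos": TCP position; "orientation": TCP orientation; "contact_force": force on the tool from outside, world axes, zero at the start; "moment": the same for the moment, N m; "grip_width": finger opening in m.
Only numpy, scipy, OpenCV 4.12 (cv2) and the standard library are available. Lean on these libraries where they do the work, as an engineer would, in place of code of your own. Each camera call takes 0.05 s, during which the arm holds its last target. There are 200 camera calls.

## Working session

There is one attempt and no reset: what is moved stays moved. The work goes in short steps, Python scripts to look and compute and a tool call to move; the robot and the scene stay as the last step left them, time stands still between calls to the robot, and variables do not carry over. Pictures are saved under pics/ and viewed, about 12 in all and at most 16, crops included, and the job is handed in when it is done.

Besides the shell and the picture viewer there is one more tool, called after "Emit:" as name(argument=value, ...) on one line, values as JSON. send_rows: Moves the arm, as the interface text tells. Its arguments: {"type":"object","properties":{"motion":{"type":"array","items":{"type":"object","properties":{"dp":{"type":"array","items":{"type":"number"}},"rot":{"type":"array","items":{"type":"number"}},"grip":{"type":"number"}}}},"grip_force":{"type":"number"}},"required":["motion"]}

```bash
mkdir -p pics
cat > h.py <<'E'
import numpy as np, cv2
from bench import get_obs, imaging, hand_in
def grab(n,save=None):
    f=imaging.grab_frame(n)
    if save: cv2.imwrite('pics/'+save+'.png',f['img'][:,:,::-1])
    f['K']=np.array([[f['fx'],0,f['cx']],[0,f['fy'],f['cy']],[0,0,1.]]);f['D']=np.array(f['D'],float);f['R']=np.array(f['R']);f['t']=np.array(f['t'])
    return f
def ray(f,uv,z):
    uv=np.array(uv,float).reshape(-1,1,2)
    n=cv2.undistortPoints(uv,f['K'],f['D']).reshape(-1,2)
    d=np.c_[n,np.ones(len(n))]@f['R']; c=-f['R'].T@f['t']
    return c+d*((z-c[2])/d[:,2])[:,None]
def proj(f,X):
    return cv2.projectPoints(np.array(X,float).reshape(-1,1,3),cv2.Rodrigues(f['R'])[0],f['t'],f['K'],f['D'])[0].reshape(-1,2)
def st():
    o=get_obs(); print({k:np.round(o[k],3).tolist() for k in('clock','joints','tcp_pos','orientation','contact_force','grip_width')})
E
python3 - <<'E'
from h import *
st()
for n in('top','side'):
    f=grab(n,n+'0'); print(n,f['fx'],-f['R'].T@f['t'])
    np.savez('cam_'+n,**{k:f[k] for k in('K','D','R','t')})
E
```

```text
{'clock': 0.0, 'joints': [-1.248, 0.478, 0.022, 1.556, -0.012, 1.109, -0.083], 'tcp_pos': [0.282, 0.613, 0.23], 'orientation': [2.644, 1.695, -0.002], 'contact_force': [-0.663, 0.225, -0.963], 'grip_width': 0.086}
top 450.2455505206037 [0.51156454 0.07875608 1.05663435]
side 596.0052800028982 [ 0.12900823 -0.95948107  0.81890811]
```

View pics/top0.png

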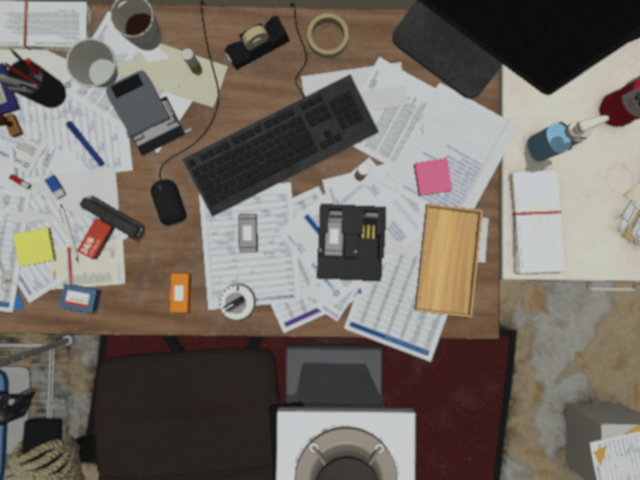

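View pics/side0.png

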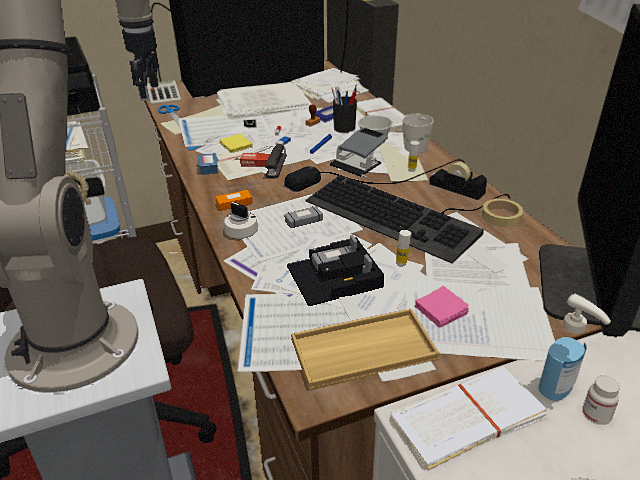

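The top view shows one charged pack in bay 1 (px 334,232), with bay 2 empty. It also shows one spare (248,232), the timer (238,301), the tray (450,260) and the glue stick (366,172). The orange block is the decoy.

Run:
```python
from h import *
f=grab('top'); im=f['img']
a=cv2.resize(im[190:330,190:500,::-1],None,fx=2.55,fy=2.55,interpolation=cv2.INTER_CUBIC)
cv2.imwrite('pics/crop1.png',a)
hsv=cv2.cvtColor(im,cv2.COLOR_RGB2HSV)
def rects(mask,x0,y0,x1,y1,z,name,mina=80):
    m=np.zeros(mask.shape,np.uint8); m[y0:y1,x0:x1]=mask[y0:y1,x0:x1].astype(np.uint8)*255
    for c in cv2.findContours(m,cv2.RETR_EXTERNAL,cv2.CHAIN_APPROX_NONE)[0]:
        if cv2.contourArea(c)<mina: continue
        X=ray(f,c.reshape(-1,2).astype(float),z)[:,:2].astype(np.float32)
        r=cv2.minAreaRect(X); print(name,np.round(r[0],4),np.round(r[1],4),round(r[2],1), cv2.boundingRect(c))
H,S,V=[hsv[:,:,i].astype(int) for i in range(3)]
rects((V<60),300,190,400,295,0.034,'charger')
rects((V<175)&(S<60),230,205,266,260,0.02,'spare')
rects((S>70)&(H>8)&(H<28)&(V>110),405,195,490,325,0.02,'tray')
rects((V>200)&(S<40),218,280,260,322,0.035,'timer')
rects((H>160)&(S>80),400,150,460,200,0.026,'pink')
print(im[232,235:262].tolist())
```

```text
charger [ 0.5397 -0.005 ] [0.1476 0.1648] 88.1 (318, 205, 67, 75)
spare [0.5578 0.2322] [0.0921 0.0482] 1.2 (237, 213, 22, 41)
tray [ 0.4927 -0.2422] [0.1704 0.2741] 88.8 (415, 204, 75, 121)
timer [0.3956 0.2383] [0.036  0.0671] 67.3 (229, 288, 23, 29)
pink [ 0.6942 -0.1929] [0.0755 0.0762] 9.8 (415, 158, 37, 37)
[[178, 180, 182], [179, 182, 183], [168, 170, 171], [140, 142, 140], [128, 127, 125], [135, 134, 131], [143, 143, 141], [159, 161, 160], [183, 186, 187], [196, 199, 201], [197, 200, 203], [198, 202, 204], [199, 201, 204], [198, 201, 204], [197, 201, 202], [192, 195, 197], [177, 180, 180], [158, 158, 157], [146, 146, 143], [139, 140, 137], [121, 122, 120], [117, 118, 118], [152, 154, 155], [178, 181, 182], [188, 191, 192], [189, 192, 193], [190, 193, 194]]
```

View pics/crop1.png

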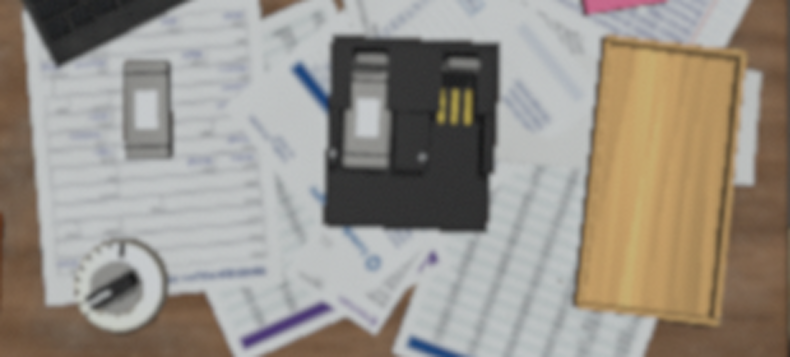

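Emit:
send_rows(motion=[{"dp": [0.02, -0.05, 0.02], "rot": [0, 0, 0.04], "grip": 0.0}, {"dp": [0.02, -0.06, 0.02], "rot": [0, 0, 0.04], "grip": 0.0}, {"dp": [0.02, -0.06, 0.02], "rot": [0, 0, 0.04], "grip": 0.0}, {"dp": [0.02, -0.06, 0.02], "rot": [0, 0, 0.04], "grip": 0.0}, {"dp": [0.02, -0.06, 0.01], "rot": [0, 0, 0.04], "grip": 0.0}, {"dp": [0.02, -0.06, 0.01], "rot": [0, 0, 0.04], "grip": 0.0}, {"dp": [0.02, -0.06, 0.0], "rot": [0, 0, 0.04], "grip": 0.0}, {"dp": [0.02, -0.06, 0.0], "rot": [0, 0, 0.04], "grip": 0.0}, {"dp": [0.02, -0.06, 0.0], "rot": [0, 0, 0.04], "grip": 0.0}, {"dp": [0.02, -0.05, 0.0], "rot": [0, 0, 0.04], "grip": 0.0}, {"dp": [0.0, 0.0, 0.0], "rot": [0, 0, 0], "grip": 0.0}])

```text
clock: 1.52
tcp_pos: [0.4736, 0.0373, 0.3264]
orientation: [2.238, 2.199, -0.002]
contact_force: [-0.2, 0.3, -0.0]
grip_width: 0.0001
```

Run:
```python
from h import *
st(); f=grab('wrist','w1'); print(f['fx'],-f['R'].T@f['t'],f['R'][2])
```

```text
{'clock': 1.525, 'joints': [-0.567, 0.043, 0.371, 1.911, -0.013, 1.189, 1.362], 'tcp_pos': [0.474, 0.037, 0.326], 'orientation': [2.238, 2.199, -0.002], 'contact_force': [-0.176, 0.309, -0.0], 'grip_width': 0.0}
419.15058813819957 [0.40738418 0.03759452 0.46879823] [ 0.26214581 -0.0078517  -0.96499633]
```

View pics/w1.png

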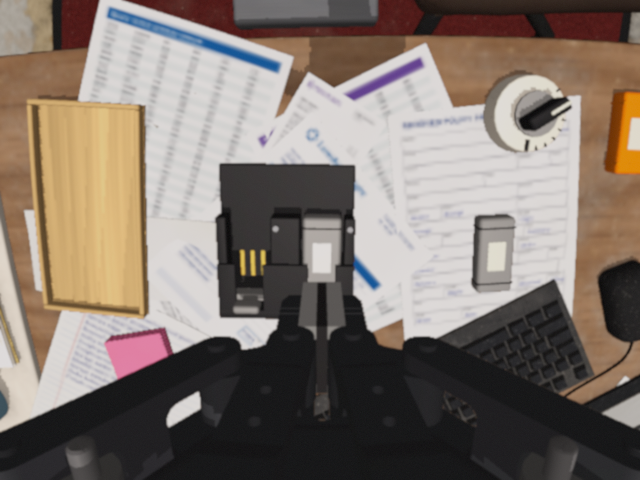

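The wrist view, with its top toward the robot, shows the whole scene: charger deck edge (221,165)–(354,167), charged pack (322,248), spare (493,253), timer (527,112) and tray (93,207).

Run:
```python
from h import *
f=grab('wrist')
im=f['img']
P=lambda n,uv,z:print(n,np.round(ray(f,uv,z)[:,:2],4).tolist())
P('deck front corners',[[221,165],[354,167]],0.008)
P('pack1 top front',[[303,213],[342,213]],0.032)
P('spare top corners',[[475,216],[512,216],[474,288],[512,290]],0.024)
P('tray rim outer',[[28,101],[144,103],[44,309],[147,316]],0.02)
P('timer: ',[[527,112]],0.035)
P('knob tips white/other, mark',[[569,99],[520,123]],0.075)
P('mark',[[528,148]],0.035)
a=cv2.resize(im[60:330,20:600,::-1],(800,372))
c=cv2.resize(im[60:170,470:590,::-1],(480,440),interpolation=cv2.INTER_CUBIC)
d=cv2.resize(im[150:330,200:370,::-1],(320,339),interpolation=cv2.INTER_CUBIC)
o=np.zeros((440,800,3),np.uint8);o[:440,:480]=c;o[:339,480:]=d
cv2.imwrite('pics/crop2.png',o)
```

```text
deck front corners [[0.4519, -0.0725], [0.4566, 0.0736]]
pack1 top front [[0.5021, 0.0176], [0.5027, 0.0592]]
spare top corners [[0.5097, 0.2062], [0.5102, 0.2484], [0.595, 0.2122], [0.5987, 0.2582]]
tray rim outer [[0.3742, -0.2802], [0.3835, -0.1474], [0.6197, -0.3067], [0.6277, -0.174]]
timer:  [[0.3983, 0.2495]]
knob tips white/other, mark [[0.3864, 0.2707], [0.4092, 0.2242]]
mark [[0.4349, 0.2538]]
```

View pics/crop2.png

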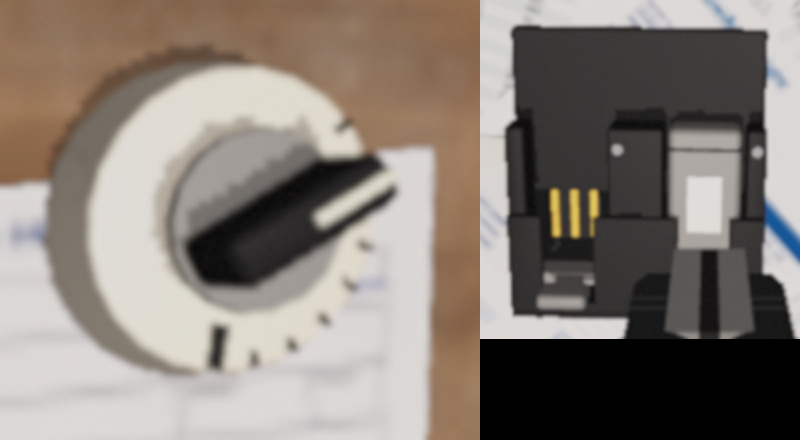

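Emit:
send_rows(motion=[{"dp": [0.055, 0, 0], "rot": [0, 0, -0.015], "grip": 0.0}, {"dp": [0.055, -0.001, -0.02], "rot": [0, 0, 0], "grip": 0.0}, {"dp": [0.053, -0.001, -0.05], "rot": [0, 0, 0], "grip": 0.0}, {"dp": [0.005, 0, -0.05], "rot": [0, 0, 0], "grip": 0.0}, {"dp": [0, 0, -0.05], "rot": [0, 0, 0], "grip": 0.0}, {"dp": [0, 0, -0.03], "rot": [0, 0, 0], "grip": 0.0}, {"dp": [0, 0, 0], "rot": [0, 0, 0], "grip": 0.0}])

```text
clock: 2.5
tcp_pos: [0.6337, 0.0592, 0.1249]
orientation: [-2.22, -2.212, -0.006]
contact_force: [0.0, 0.6, 0.9]
grip_width: -0.0002
```

Emit:
send_rows(motion=[{"dp": [0.0, -0.0235, -0.02], "rot": [0, 0, -0.03], "grip": 0.0}, {"dp": [0, 0, -0.02], "rot": [0, 0, 0], "grip": 0.0}, {"dp": [0, 0, 0], "rot": [0, 0, 0], "grip": 0.0}])

```text
clock: 2.88
tcp_pos: [0.6351, 0.0366, 0.0853]
orientation: [-2.253, -2.18, -0.012]
contact_force: [0.4, -0.4, 0.6]
grip_width: 0.0001
```

Run:
```python
from h import *
st(); f=grab('side','s1')
u=proj(f,[[.604,.0357,.064],[.609,.0357,.053],[.632,.0357,.05]]);print(u)
im=f['img'][150:310,260:440,::-1]; cv2.imwrite('pics/s1c.png',cv2.resize(im,(720,640),interpolation=cv2.INTER_CUBIC)[:600])
```

```text
{'clock': 2.875, 'joints': [-0.393, 0.597, 0.335, 1.787, -0.274, 0.801, 1.618], 'tcp_pos': [0.635, 0.037, 0.085], 'orientation': [-2.253, -2.18, -0.012], 'contact_force': [0.449, -0.439, 0.556], 'grip_width': 0.0}
[[352.62530476 235.65536123]
 [354.55309988 239.18908179]
 [363.74343954 237.99119584]]
```

View pics/s1c.png

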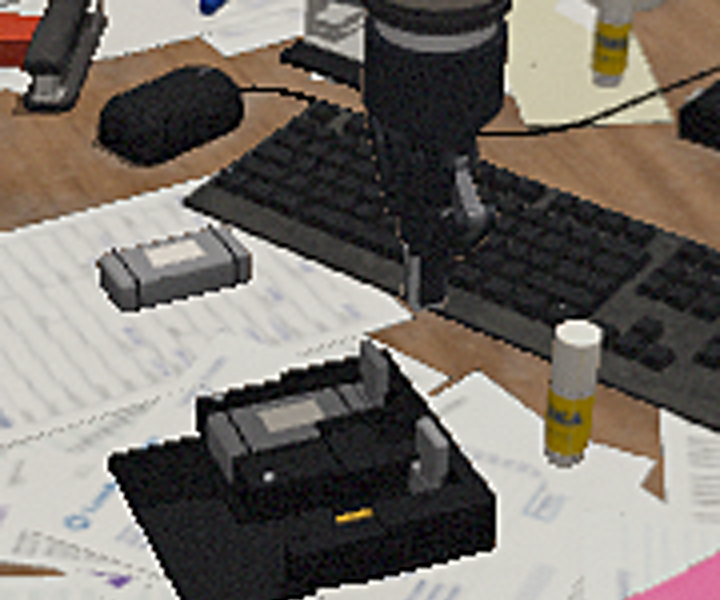

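The tab top is at about (354,237), against a predicted (353,236). The fingers are behind it, so I can descend and push.

Emit:
send_rows(motion=[{"dp": [-0.001, -0.001, -0.02], "rot": [0, 0, 0], "grip": 0.0}, {"dp": [0, 0, -0.016], "rot": [0, 0, 0], "grip": 0.0}, {"dp": [-0.01, 0, 0], "rot": [0, 0, 0], "grip": 0.0}, {"dp": [-0.015, 0.0005, 0], "rot": [0, 0, 0], "grip": 0.0}, {"dp": [-0.015, 0.0005, 0], "rot": [0, 0, 0], "grip": 0.0}, {"dp": [-0.015, 0.0005, 0], "rot": [0, 0, 0], "grip": 0.0}, {"dp": [-0.008, 0, 0], "rot": [0, 0, 0], "grip": 0.0}, {"dp": [0, 0, 0], "rot": [0, 0, 0], "grip": 0.0}])

```text
clock: 3.92
tcp_pos: [0.5731, 0.0374, 0.0508]
orientation: [2.256, 2.183, 0.027]
contact_force: [4.0, 0.2, -2.7]
grip_width: 0.0
```

Emit:
send_rows(motion=[{"dp": [-0.005, 0, 0], "rot": [0, 0, 0], "grip": 0.0}, {"dp": [-0.003, 0, 0], "rot": [0, 0, 0], "grip": 0.0}, {"dp": [0, 0, 0], "rot": [0, 0, 0], "grip": 0.0}])

```text
clock: 4.3
tcp_pos: [0.5692, 0.0376, 0.0517]
orientation: [2.251, 2.179, 0.037]
contact_force: [3.4, -0.3, -3.0]
grip_width: -0.0001
```

Run:
```python
from h import *
f=grab('side','s2')
im=f['img'][150:310,260:440,::-1]; cv2.imwrite('pics/s2c.png',cv2.resize(im,(540,480),interpolation=cv2.INTER_CUBIC))
```

```text
(no output)
```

View pics/s2c.png

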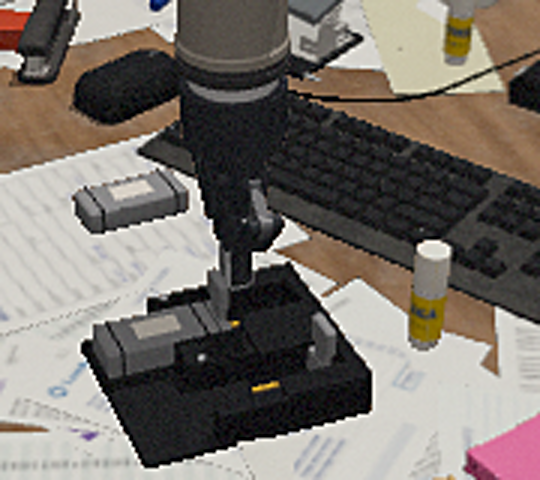

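Bay 1's pack is pushed out, with its front end near the deck edge. Next I retreat upward and go to grasp it.

```bash
cat >> h.py <<'E'
from scipy.spatial.transform import Rotation as Ro
def need(x,y,z,yawdeg):
    o=get_obs(); a=np.radians(yawdeg)
    T=Ro.from_matrix(np.array([[np.cos(a),np.sin(a),0],[np.sin(a),-np.cos(a),0],[0,0,-1.]]))
    d=(T*Ro.from_rotvec(o['orientation']).inv()).as_rotvec()
    print('need dp',np.round(np.array([x,y,z])-o['tcp_pos'],4),'rot',np.round(d,3),'j7',round(o['joints'][6],2),'t',o['clock'],'F',np.round(o['contact_force'],1),'w',round(o['grip_width'],4))
E
python3 -c "
from h import *
need(.483,.0396,.15,88.15)"
```

```text
need dp [-0.0862  0.002   0.0983] rot [-0.01   0.023  0.   ] j7 1.63 t 4.35 F [ 4.7  0.3 -2.3] w -0.0002
```

Emit:
send_rows(motion=[{"dp": [0.01, 0, 0.01], "rot": [0, 0.01, 0], "grip": 0.0}, {"dp": [0.005, 0, 0.04], "rot": [0, 0, 0], "grip": 0.03}, {"dp": [-0.02, 0, 0.05], "rot": [-0.01, 0.01, 0], "grip": 0.07}, {"dp": [-0.05, 0.001, 0], "rot": [0, 0, 0], "grip": 0.07}, {"dp": [-0.03, 0.001, 0], "rot": [0, 0, 0], "grip": 0.07}, {"dp": [0, 0, 0], "rot": [0, 0, 0], "grip": 0.07}, {"dp": [0, 0, 0], "rot": [0, 0, 0], "grip": 0.07}])

```text
clock: 5.22
tcp_pos: [0.475, 0.0391, 0.1524]
orientation: [-2.251, -2.178, 0.017]
contact_force: [1.2, -0.2, 0.3]
grip_width: 0.0698
```

```bash
python3 -c "
from h import *
need(.483,.0396,.012,88.15)
f=grab('wrist'); im=f['img']; cv2.imwrite('pics/w2.png',cv2.resize(im,(480,360))[:,:,::-1])
print(proj(f,[[.461,.0403,.032],[.4603,.0196,.032],[.4616,.0612,.032]])*.75)"
```

```text
need dp [ 0.008   0.0005 -0.1404] rot [ 0.001 -0.014  0.   ] j7 1.48 t 5.225 F [ 1.2 -0.2  0.3] w 0.0698
[[243.7007883  155.72791166]
 [219.42591629 155.71925496]
 [268.20195555 155.63649618]]
```

View pics/w2.png

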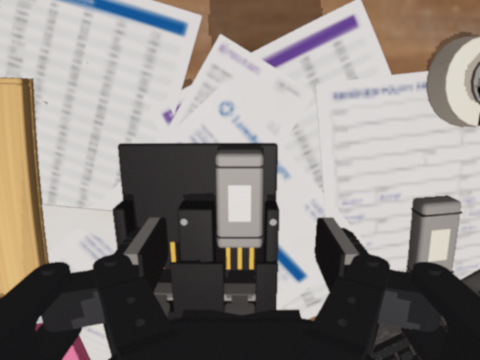

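Emit:
send_rows(motion=[{"dp": [0.008, -0.0005, -0.05], "rot": [0, -0.014, 0], "grip": 0.07}, {"dp": [0, 0, -0.05], "rot": [0, 0, 0], "grip": 0.07}, {"dp": [0, 0, -0.035], "rot": [0, 0, 0], "grip": 0.07}, {"dp": [0, 0, -0.001], "rot": [0, 0, 0], "grip": 0.07}], grip_force=50)

```text
clock: 5.78
tcp_pos: [0.4882, 0.0388, 0.0126]
orientation: [2.256, 2.183, 0.003]
contact_force: [-0.0, -0.5, 0.3]
grip_width: 0.0702
```

```bash
python3 -c "
from h import *
need(.483,.0385,.014,88.15)"
```

```text
need dp [-0.0052 -0.0003  0.0014] rot [0.    0.003 0.001] j7 1.63 t 5.775 F [-0.  -0.5  0.3] w 0.0702
```

Next: close, check the width, then lift.

Emit:
send_rows(motion=[{"dp": [-0.003, 0, 0.001], "rot": [0, 0, 0], "grip": 0.03}, {"dp": [0, 0, 0], "rot": [0, 0, 0], "grip": 0.03}, {"dp": [0, 0, 0], "rot": [0, 0, 0], "grip": 0.03}, {"dp": [0, 0, 0], "rot": [0, 0, 0], "grip": 0.03}, {"dp": [-0.01, 0, 0], "rot": [0, 0, 0], "grip": 0.03}, {"dp": [0, 0, 0.03], "rot": [0, 0, 0], "grip": 0.03}, {"dp": [0, 0, 0.05], "rot": [0, 0, 0], "grip": 0.03}, {"dp": [0, 0, 0.03], "rot": [0, 0, 0], "grip": 0.03}, {"dp": [0, 0, 0], "rot": [0, 0, 0], "grip": 0.03}])

```text
clock: 6.9
tcp_pos: [0.4735, 0.0391, 0.1298]
orientation: [2.256, 2.183, 0.007]
contact_force: [0.3, -1.0, -1.7]
grip_width: 0.0408
```

```bash
python3 -c "
from h import *
c=np.array([[.3742,-.2802],[.3835,-.1474],[.6197,-.3067],[.6277,-.174]]);m=c.mean(0);print(m,np.degrees(np.arctan2(*(c[2]+c[3]-c[0]-c[1])[::-1])))
a=np.radians(-5.8); 
need(m[0]-.022*np.cos(a),m[1]-.022*np.sin(a),.12,84.2)
f=grab('wrist'); im=f['img']; cv2.imwrite('pics/w3.png',cv2.resize(im,(480,360))[:,:,::-1])"
```

```text
[ 0.501275 -0.227075] -6.188615963241595
need dp [ 0.0059 -0.2639 -0.0098] rot [-0.001  0.005 -0.068] j7 1.51 t 6.9 F [ 0.3 -1.  -1.7] w 0.0408
```

View pics/w3.png

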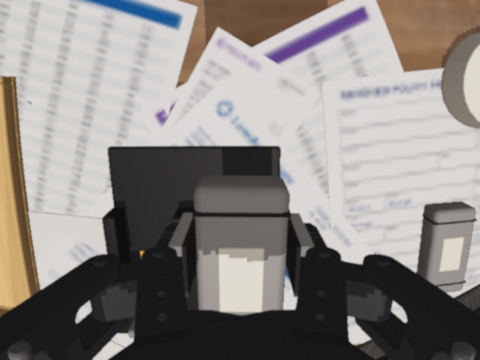

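The pack is held level with a grip width of 41 mm. Next I carry it to the tray.

Emit:
send_rows(motion=[{"dp": [0.0, -0.05, 0], "rot": [0, 0, -0.02], "grip": 0.03}, {"dp": [0, -0.055, 0], "rot": [0, 0, -0.02], "grip": 0.03}, {"dp": [0, -0.055, 0], "rot": [0, 0, -0.02], "grip": 0.03}, {"dp": [0.003, -0.055, 0], "rot": [0, 0, -0.01], "grip": 0.03}, {"dp": [0.003, -0.05, 0], "rot": [0, 0, 0], "grip": 0.03}, {"dp": [0, 0, -0.03], "rot": [0, 0, 0], "grip": 0.03}, {"dp": [0, 0, 0], "rot": [0, 0, 0], "grip": 0.03}])

```text
clock: 7.82
tcp_pos: [0.4697, -0.231, 0.0882]
orientation: [-2.322, -2.1, 0.011]
contact_force: [0.3, 1.1, -1.6]
grip_width: 0.0409
```

```bash
python3 -c "
from h import *
need(.479,-.225,.013,84)
f=grab('side'); im=f['img'][200:420,230:530]; cv2.imwrite('pics/s3.png',cv2.resize(im,(600,440))[:,:,::-1])"
```

```text
need dp [ 0.0093  0.006  -0.0752] rot [-0.003 -0.012 -0.004] j7 2.1 t 7.825 F [ 0.3  1.1 -1.6] w 0.0409
```

View pics/s3.png

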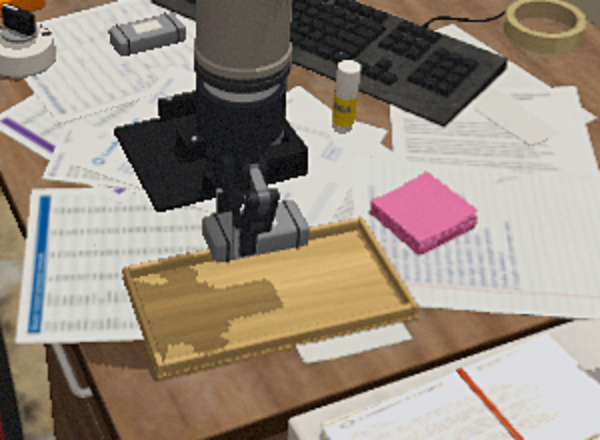

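Emit:
send_rows(motion=[{"dp": [0.009, 0.004, -0.03], "rot": [0, -0.012, 0], "grip": 0.03}, {"dp": [0, 0.002, -0.03], "rot": [0, 0, 0], "grip": 0.03}, {"dp": [0, 0, -0.012], "rot": [0, 0, 0], "grip": 0.03}, {"dp": [0, 0, -0.002], "rot": [0, 0, 0], "grip": 0.03}, {"dp": [0, 0, 0], "rot": [0, 0, 0], "grip": 0.06}, {"dp": [0, 0, 0], "rot": [0, 0, 0], "grip": 0.06}, {"dp": [0, 0, 0], "rot": [0, 0, 0], "grip": 0.06}, {"dp": [0, 0, 0.04], "rot": [0, 0, 0], "grip": 0.06}, {"dp": [0, 0, 0.06], "rot": [0, 0, 0], "grip": 0.06}, {"dp": [0, 0.03, 0.06], "rot": [0, 0, 0], "grip": 0.06}, {"dp": [0, 0.06, 0.05], "rot": [0, 0, 0.03], "grip": 0.07}, {"dp": [0, 0.06, 0.0], "rot": [0, 0, 0.03], "grip": 0.07}, {"dp": [0, 0.06, 0.0], "rot": [0, 0, 0.0], "grip": 0.07}, {"dp": [0, 0.06, 0.0], "rot": [0, 0, 0], "grip": 0.07}, {"dp": [0, 0, 0.0], "rot": [0, 0, 0], "grip": 0.07}])

```text
clock: 9.75
tcp_pos: [0.4844, 0.0382, 0.2251]
orientation: [2.255, 2.169, 0.029]
contact_force: [0.0, -0.9, 0.3]
grip_width: 0.0701
```

```bash
python3 -c "
from h import *
st()
f=grab('wrist','w4')
need(.54,.23,.1,88.15)"
```

```text
{'clock': 9.75, 'joints': [-0.588, 0.159, 0.427, 2.041, -0.082, 0.935, 1.414], 'tcp_pos': [0.484, 0.038, 0.225], 'orientation': [2.255, 2.169, 0.029], 'contact_force': [0.036, -0.872, 0.266], 'grip_width': 0.07}
need dp [ 0.0555  0.1946 -0.1251] rot [-0.003  0.022  0.01 ] j7 1.42 t 9.8 F [-0.7 -0.1 -0.6] w 0.0699
```

View pics/w4.png

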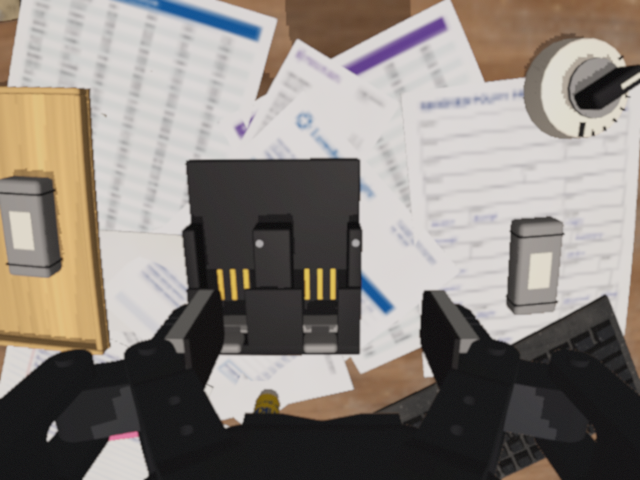

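The charged pack lies flat in the tray (30,228). Both bays are empty and the ejectors are back. The spare is at about (535,265).

```bash
python3 -c "
from h import *
f=grab('wrist');im=f['img']
print(np.round(ray(f,[[512,236],[561,236],[509,312],[557,312]],.024)[:,:2],4).tolist())
print('label',np.round(ray(f,[[540,271]],.024)[:,:2],4).tolist())
print('bay top front walls',np.round(ray(f,[[259,243],[356,243]],.0335)[:,:2],4).tolist(),'deck',np.round(ray(f,[[188,161],[359,159]],.008)[:,:2],4).tolist())
hsv=cv2.cvtColor(im,cv2.COLOR_RGB2HSV).astype(int)
m=np.zeros((480,640),np.uint8);m[205:330,495:580]=((hsv[205:330,495:580,2]<165)*255)
for c in cv2.findContours(m,0,1)[0]:
  if cv2.contourArea(c)>800: print(cv2.minAreaRect(c),cv2.boundingRect(c))
t=grab('top')
print('top: label',)
h2=cv2.cvtColor(t['img'],cv2.COLOR_RGB2HSV).astype(int)
"
```

```text
[[0.5252, 0.1993], [0.5272, 0.2449], [0.5988, 0.2035], [0.602, 0.251]]
label [[0.5595, 0.2288]]
bay top front walls [[0.5188, -0.0189], [0.5223, 0.0619]] deck [[0.4506, -0.0782], [0.4558, 0.068]]
((538.4599609375, 264.1513671875), (55.01900100708008, 100.02617645263672), 3.521453380584717) (509, 215, 60, 99)
top: label
```

Emit:
send_rows(motion=[{"dp": [0.01, 0.05, 0], "rot": [0, 0.02, 0.03], "grip": 0.07}, {"dp": [0.01, 0.05, -0.02], "rot": [0, 0, 0.03], "grip": 0.07}, {"dp": [0.015, 0.05, -0.04], "rot": [0, 0, 0.02], "grip": 0.07}, {"dp": [0.015, 0.045, -0.04], "rot": [0, 0, 0], "grip": 0.07}, {"dp": [0, 0, 0], "rot": [0, 0, 0], "grip": 0.07}, {"dp": [0, 0, 0], "rot": [0, 0, 0], "grip": 0.07}])

```text
clock: 10.65
tcp_pos: [0.5399, 0.2167, 0.1248]
orientation: [2.206, 2.23, 0.006]
contact_force: [0.8, -0.7, -0.6]
grip_width: 0.0701
```

```bash
python3 -c "
from h import *
need(.534,.228,.007,92.5)
f=grab('wrist'); im=f['img']; cv2.imwrite('pics/w5.png',cv2.resize(im,(480,360))[:,:,::-1])
print(proj(f,[[.516,.227,.024],[.515,.206,.024],[.5165,.248,.024]])*.75)"
```

```text
need dp [-0.0059  0.0113 -0.1178] rot [0.    0.006 0.033] j7 1.26 t 10.65 F [ 0.8 -0.7 -0.6] w 0.0701
[[256.31982225 145.62205643]
 [229.46370013 144.08668598]
 [283.07450284 146.56405989]]
```

View pics/w5.png

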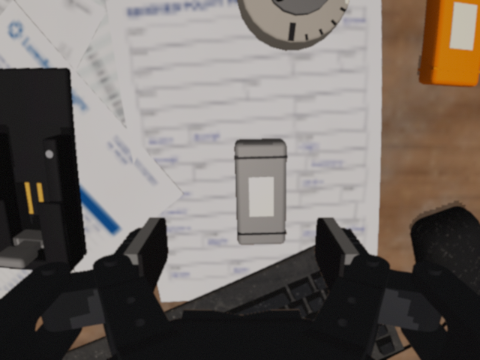

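The spare is centred at about (261,190) in the picture, about 13.5 mm to +y of the gripper. I correct for that and grasp.

Emit:
send_rows(motion=[{"dp": [-0.004, 0.0135, -0.02], "rot": [0, 0.006, 0.025], "grip": 0.07}, {"dp": [0, 0, -0.045], "rot": [0, 0, 0], "grip": 0.07}, {"dp": [0, 0, -0.04], "rot": [0, 0, 0], "grip": 0.07}, {"dp": [0, 0, -0.01], "rot": [0, 0, 0], "grip": 0.07}, {"dp": [0, 0, 0], "rot": [0, 0, 0], "grip": 0.07}])

```text
clock: 11.32
tcp_pos: [0.5367, 0.2299, 0.009]
orientation: [2.182, 2.259, 0.01]
contact_force: [-0.3, -0.4, 0.1]
grip_width: 0.0701
```

```bash
python3 -c "
from h import *
need(.535,.230,.007,92)"
```

```text
need dp [-0.0017  0.0001 -0.002 ] rot [-0.005  0.005  0.   ] j7 1.32 t 11.325 F [-0.3 -0.4  0.1] w 0.0701
```

Emit:
send_rows(motion=[{"dp": [-0.0015, 0, -0.002], "rot": [-0.005, 0.005, 0], "grip": 0.03}, {"dp": [0, 0, 0], "rot": [0, 0, 0], "grip": 0.03}, {"dp": [0, 0, 0], "rot": [0, 0, 0], "grip": 0.03}, {"dp": [0, 0, 0], "rot": [0, 0, 0], "grip": 0.03}, {"dp": [0, 0, 0.04], "rot": [0, 0, 0], "grip": 0.03}, {"dp": [-0.01, 0, 0.05], "rot": [0, 0, 0], "grip": 0.03}, {"dp": [-0.02, -0.03, 0.01], "rot": [0, 0, -0.02], "grip": 0.03}, {"dp": [-0.02, -0.05, 0], "rot": [0, 0, -0.02], "grip": 0.03}, {"dp": [-0.02, -0.05, 0], "rot": [0, 0, -0.02], "grip": 0.03}, {"dp": [-0.01, -0.04, 0], "rot": [0, 0, -0.01], "grip": 0.03}, {"dp": [0, 0, 0], "rot": [0, 0, 0], "grip": 0.03}, {"dp": [0, 0, 0], "rot": [0, 0, 0], "grip": 0.03}])

```text
clock: 12.82
tcp_pos: [0.4548, 0.0581, 0.1152]
orientation: [2.259, 2.179, 0.015]
contact_force: [0.1, 0.2, -1.5]
grip_width: 0.0411
```

```bash
python3 -c "
from h import *
need(.455,.038,.06,88.15)"
```

```text
need dp [ 0.0002 -0.0201 -0.0552] rot [-0.005  0.009  0.004] j7 1.44 t 12.825 F [ 0.1  0.2 -1.5] w 0.0411
```

Emit:
send_rows(motion=[{"dp": [0, -0.01, -0.02], "rot": [0, 0.009, 0], "grip": 0.03}, {"dp": [0, -0.01, -0.02], "rot": [-0.005, 0, 0.004], "grip": 0.03}, {"dp": [0, 0, -0.012], "rot": [0, 0, 0], "grip": 0.03}, {"dp": [0, 0, 0], "rot": [0, 0, 0], "grip": 0.03}, {"dp": [0, 0, 0], "rot": [0, 0, 0], "grip": 0.03}])

```text
clock: 13.45
tcp_pos: [0.4579, 0.0438, 0.0625]
orientation: [2.247, 2.195, 0.006]
contact_force: [0.0, 0.3, -1.6]
grip_width: 0.0405
```

```bash
python3 -c "
from h import *
need(.455,.038,.06,88.15)
f=grab('wrist'); t=grab('top')
a=f['img'][150:430,160:480]; b=t['img'][195:290,300:400]
o=np.zeros((490,800,3),np.uint8);o[:,:560]=cv2.resize(a,(560,490));o[:228,560:]=cv2.resize(b,(240,228),interpolation=cv2.INTER_CUBIC)
cv2.imwrite('pics/w6.png',o[:,:,::-1])"
```

```text
need dp [-0.0029 -0.0058 -0.0025] rot [-0.003  0.003 -0.009] j7 1.55 t 13.45 F [ 0.   0.3 -1.6] w 0.0405
```

View pics/w6.png

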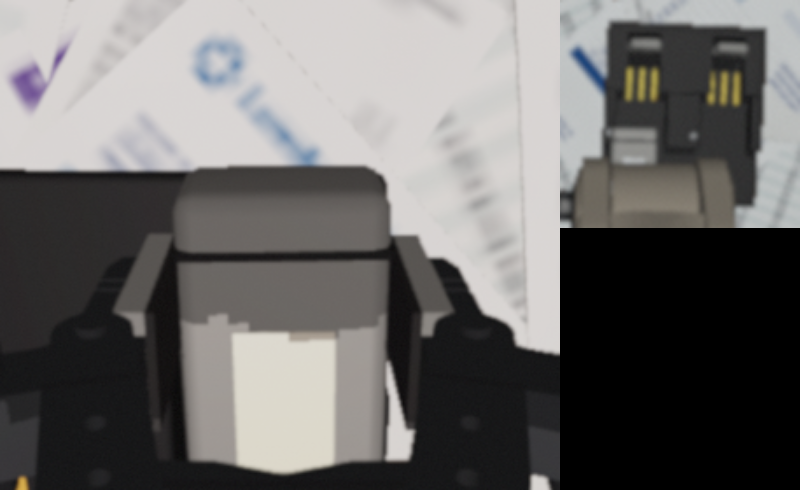

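In the top inset the held pack's end is centred at about x=634, against bay 1's contacts at 643, so it looks too far to +y. I'll measure with masks in the top view.

```bash
python3 -c "
from h import *
t=grab('top'); im=t['img'].astype(int)
x0,y0=300,195
P=lambda n,uv,z:print(n,np.round(ray(t,np.array(uv,float),z),4)[:,:2].tolist())
m=((im[:,:,0]-im[:,:,2])>40).astype(np.uint8); m[:200]=0;m[245:]=0;m[:,:315]=0;m[:,390:]=0
n,l,s,c=cv2.connectedComponentsWithStats(cv2.dilate(m,np.ones((3,5),np.uint8)))
for i in range(1,n): print('contacts',s[i],c[i]); P('at .01',[c[i]],.01)
g=t['img'].mean(2)
for v in (213,214,215): print(v,g[v,318:390].round().astype(int).tolist())
for v in (251,254,258,261): print(v,g[v,310:350].round().astype(int).tolist())
print('proj',proj(t,[[.5,.04,.0335],[.5,.06,.0795]]))
"
```

```text
contacts [325 222  18  16 283] [333.53003534 229.5229682 ]
at .01 [[0.569, 0.0339]]
contacts [359 224  18  16 263] [368.18250951 231.62357414]
at .01 [[0.5652, -0.0469]]
213 [172, 129, 78, 55, 54, 53, 54, 53, 55, 59, 66, 82, 104, 117, 121, 122, 124, 125, 126, 126, 127, 128, 123, 104, 80, 60, 54, 54, 54, 54, 54, 53, 53, 53, 54, 53, 53, 52, 52, 53, 53, 52, 54, 53, 51, 47, 48, 65, 88, 101, 105, 104, 103, 103, 101, 99, 97, 96, 91, 79, 63, 55, 51, 52, 50, 50, 59, 105, 159, 186, 192, 193]
214 [167, 125, 79, 54, 54, 53, 54, 53, 56, 60, 66, 76, 90, 99, 102, 103, 106, 109, 111, 112, 112, 115, 111, 97, 75, 59, 54, 55, 54, 54, 54, 55, 53, 54, 52, 53, 54, 52, 53, 53, 54, 53, 52, 52, 53, 56, 63, 77, 103, 118, 123, 122, 121, 122, 122, 120, 120, 119, 115, 100, 76, 58, 53, 52, 52, 50, 59, 106, 160, 186, 191, 192]
215 [160, 120, 77, 55, 54, 54, 55, 54, 56, 59, 62, 65, 70, 74, 75, 76, 78, 83, 86, 87, 86, 88, 86, 80, 66, 57, 54, 53, 53, 54, 55, 53, 54, 54, 53, 55, 54, 53, 53, 53, 52, 53, 54, 52, 56, 63, 71, 80, 98, 111, 117, 117, 117, 117, 119, 119, 121, 120, 117, 104, 80, 58, 53, 52, 51, 49, 59, 106, 159, 187, 192, 192]
251 [195, 193, 193, 194, 194, 193, 177, 133, 88, 88, 98, 101, 114, 131, 140, 142, 142, 142, 141, 141, 141, 141, 140, 140, 141, 142, 142, 142, 139, 121, 89, 62, 50, 41, 41, 50, 52, 55, 52, 52]
254 [194, 194, 194, 194, 194, 193, 178, 132, 75, 45, 49, 74, 101, 119, 127, 128, 127, 124, 123, 122, 123, 121, 121, 122, 122, 124, 125, 124, 120, 103, 78, 58, 48, 39, 43, 48, 53, 53, 53, 52]
258 [194, 194, 194, 194, 194, 193, 178, 132, 78, 46, 55, 87, 118, 136, 144, 145, 144, 143, 144, 144, 143, 143, 143, 143, 144, 142, 143, 142, 138, 120, 87, 59, 50, 44, 38, 40, 38, 38, 38, 36]
261 [116, 106, 105, 106, 105, 105, 101, 88, 77, 70, 70, 90, 117, 133, 138, 148, 163, 174, 177, 178, 176, 174, 171, 171, 165, 154, 144, 140, 134, 116, 85, 59, 51, 52, 51, 52, 51, 52, 51, 52]
proj [[330.93631143 259.27244085]
 [322.51588233 259.40025064]]
```

```bash
python3 -c "
from h import *
d=np.load('cam_top.npz'); t={k:d[k] for k in d}
print(ray(t,[[330.5,258],[330.3,251]],.0795), ray(t,[[330,246]],.0795))
# ejector tabs tops
print(ray(t,[[336,213.5],[371.6,214.5]],.064))
# charger outer edges at deck z / rim
need(.455,.038,.06,88.15)"
```

```text
[[0.50326337 0.04272343 0.0795    ]
 [0.51842999 0.04334773 0.0795    ]] [[0.5292697  0.04413543 0.0795    ]]
[[ 0.60160364  0.03121839  0.064     ]
 [ 0.60053006 -0.04763931  0.064     ]]
need dp [-0.0029 -0.0055 -0.0027] rot [-0.003  0.003 -0.008] j7 1.55 t 13.6 F [-0.5  0.4 -1.4] w 0.0406
```

Emit:
send_rows(motion=[{"dp": [-0.002, -0.0058, -0.01], "rot": [-0.003, 0.003, -0.02], "grip": 0.03}, {"dp": [0, 0, -0.01], "rot": [0, 0, 0], "grip": 0.03}, {"dp": [0, 0, 0], "rot": [0, 0, 0], "grip": 0.03}])

```text
clock: 13.98
tcp_pos: [0.4559, 0.0374, 0.0417]
orientation: [2.271, 2.17, 0.001]
contact_force: [0.7, -0.4, -1.2]
grip_width: 0.0408
```

```bash
python3 -c "
from h import *
need(.455,.0382,.0175,87.5)"
```

```text
need dp [-0.0009  0.0008 -0.0242] rot [0.    0.001 0.002] j7 1.56 t 13.975 F [ 0.7 -0.4 -1.2] w 0.0408
```

Emit:
send_rows(motion=[{"dp": [0, 0.0006, -0.008], "rot": [0, 0, 0], "grip": 0.03}, {"dp": [0, 0, -0.008], "rot": [0, 0, 0], "grip": 0.03}, {"dp": [0, 0, -0.008], "rot": [0, 0, 0], "grip": 0.03}, {"dp": [0, 0, 0], "rot": [0, 0, 0], "grip": 0.03}])

```text
clock: 14.48
tcp_pos: [0.4564, 0.0383, 0.0164]
orientation: [2.271, 2.17, 0.002]
contact_force: [-1.7, 0.0, 10.6]
grip_width: 0.0408
```

Contact came at deck height rather than at the wall top, so the pack is in the channel. Now slide it in.

Emit:
send_rows(motion=[{"dp": [0.004, 0, 0.001], "rot": [0, 0, 0], "grip": 0.03}, {"dp": [0.012, -0.0005, 0], "rot": [0, 0, 0], "grip": 0.03}, {"dp": [0.012, -0.0005, 0], "rot": [0, 0, 0], "grip": 0.03}, {"dp": [0.006, 0, 0], "rot": [0, 0, 0], "grip": 0.03}, {"dp": [0, 0, 0], "rot": [0, 0, 0], "grip": 0.03}])

```text
clock: 15.1
tcp_pos: [0.4936, 0.0372, 0.0166]
orientation: [2.27, 2.17, 0.003]
contact_force: [0.2, 0.3, -0.7]
grip_width: 0.0405
```

Emit:
send_rows(motion=[{"dp": [0, 0, 0], "rot": [0, 0, 0], "grip": 0.06}, {"dp": [0, 0, 0], "rot": [0, 0, 0], "grip": 0.06}, {"dp": [0, 0, 0.03], "rot": [0, 0, 0], "grip": 0.06}, {"dp": [-0.01, 0, 0.03], "rot": [0, 0, 0], "grip": 0.03}, {"dp": [-0.03, 0.001, 0], "rot": [0, 0, 0], "grip": 0.0}, {"dp": [-0.006, 0, 0], "rot": [0, 0, 0], "grip": 0.0}, {"dp": [0, 0, 0], "rot": [0, 0, 0], "grip": 0.0}, {"dp": [0, 0, 0], "rot": [0, 0, 0], "grip": 0.0}])

```text
clock: 16.1
tcp_pos: [0.4465, 0.0384, 0.0785]
orientation: [2.27, 2.17, 0.004]
contact_force: [-0.0, 0.8, -0.1]
grip_width: -0.0001
```

```bash
python3 -c "
from h import *
need(.447,.0385,.018,87.5)"
```

```text
need dp [ 0.0005  0.0001 -0.0605] rot [-0.001  0.003  0.001] j7 1.52 t 16.1 F [-0.   0.8 -0.1] w -0.0001
```

Emit:
send_rows(motion=[{"dp": [0, 0, -0.03], "rot": [0, 0, 0], "grip": 0.0}, {"dp": [0, 0, -0.028], "rot": [0, 0, 0], "grip": 0.0}, {"dp": [0, 0, 0], "rot": [0, 0, 0], "grip": 0.0}, {"dp": [0.015, -0.0005, 0], "rot": [0, 0, 0], "grip": 0.0}, {"dp": [0.015, -0.0005, 0], "rot": [0, 0, 0], "grip": 0.0}, {"dp": [0.01, -0.0005, 0], "rot": [0, 0, 0], "grip": 0.0}, {"dp": [0.005, 0, 0], "rot": [0, 0, 0], "grip": 0.0}, {"dp": [0, 0, 0], "rot": [0, 0, 0], "grip": 0.0}])

```text
clock: 17.1
tcp_pos: [0.4982, 0.0369, 0.0212]
orientation: [2.27, 2.169, 0.007]
contact_force: [-1.4, -0.3, -0.7]
grip_width: 0.0002
```

Emit:
send_rows(motion=[{"dp": [0.002, 0, 0], "rot": [0, 0, 0], "grip": 0.0}, {"dp": [0, 0, 0], "rot": [0, 0, 0], "grip": 0.0}])

```text
clock: 17.35
tcp_pos: [0.4982, 0.0368, 0.0211]
orientation: [-2.271, -2.17, -0.003]
contact_force: [-0.0, -0.5, -0.5]
grip_width: -0.0
```

Emit:
send_rows(motion=[{"dp": [0.003, 0, 0], "rot": [0, 0, 0], "grip": 0.0}, {"dp": [0.002, 0, 0], "rot": [0, 0, 0], "grip": 0.0}])

```text
clock: 17.6
tcp_pos: [0.4984, 0.0369, 0.0206]
orientation: [-2.265, -2.165, 0.008]
contact_force: [-6.7, 0.3, 5.0]
grip_width: 0.0001
```

Emit:
send_rows(motion=[{"dp": [0.004, 0, 0], "rot": [0, 0, 0], "grip": 0.0}, {"dp": [0.004, 0, 0], "rot": [0, 0, 0], "grip": 0.0}])

```text
clock: 17.85
tcp_pos: [0.4983, 0.0369, 0.0197]
orientation: [-2.257, -2.158, 0.026]
contact_force: [-11.5, 0.6, 9.0]
grip_width: -0.0001
```

Firm stop. I retreat and look at the bay and the timer together.

Emit:
send_rows(motion=[{"dp": [-0.01, 0, 0], "rot": [0, 0, 0], "grip": 0.0}, {"dp": [-0.012, 0, 0.02], "rot": [0, 0.015, 0], "grip": 0.0}, {"dp": [0, 0.02, 0.055], "rot": [0, 0.015, 0], "grip": 0.02}, {"dp": [-0.01, 0.05, 0.055], "rot": [0, 0, 0], "grip": 0.04}, {"dp": [-0.01, 0.05, 0.05], "rot": [0, 0, 0], "grip": 0.04}, {"dp": [0, 0.03, 0.0], "rot": [0, 0, 0], "grip": 0.04}, {"dp": [0, 0, 0.0], "rot": [0, 0, 0], "grip": 0.04}, {"dp": [0, 0, 0.0], "rot": [0, 0, 0], "grip": 0.04}])

```text
clock: 18.85
tcp_pos: [0.4619, 0.1774, 0.1921]
orientation: [-2.248, -2.145, 0.037]
contact_force: [-0.0, -0.9, 0.6]
grip_width: 0.0401
```

```bash
python3 -c "
from h import *
st()
f=grab('wrist','w7r'); t=grab('top','t7')
o=np.zeros((600,800,3),np.uint8);o[:480,:640]=f['img']
b=cv2.resize(t['img'][200:285,310:390],(160,170),interpolation=cv2.INTER_CUBIC); o[:170,640:]=b
cv2.imwrite('pics/w7.png',o[:480,:,::-1])"
```

```text
{'clock': 18.85, 'joints': [-0.784, 0.252, 0.364, 2.014, -0.142, 0.93, 1.181], 'tcp_pos': [0.462, 0.177, 0.192], 'orientation': [-2.248, -2.145, 0.037], 'contact_force': [-0.035, -0.919, 0.593], 'grip_width': 0.04}
```

View pics/w7.png

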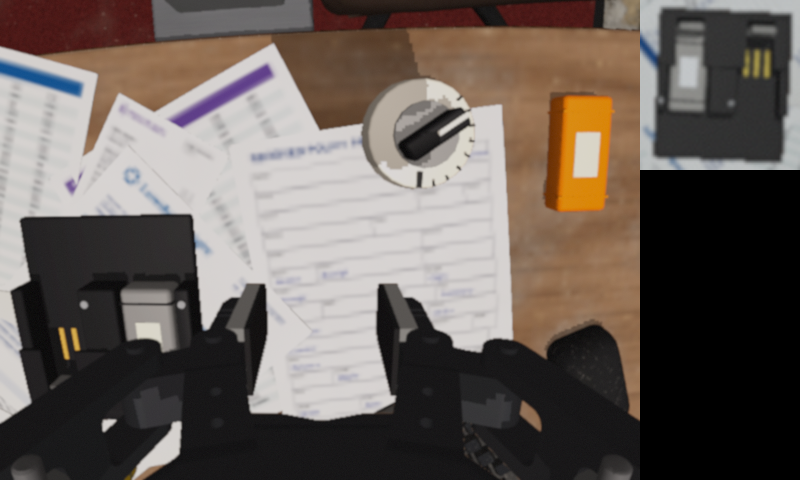

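Bay 1's pack looks home, as the original one did. The timer's mark is at (419,180), the knob bar runs from (402,150) to (470,115), and its housing has not moved.

```bash
python3 -c "
from h import *
f=grab('wrist'); im=f['img']; hsv=cv2.cvtColor(im,cv2.COLOR_RGB2HSV).astype(int)
def rep(f,n,box,mask,z):
  x0,y0,x1,y1=box; m=np.zeros(mask.shape,np.uint8); m[y0:y1,x0:x1]=mask[y0:y1,x0:x1]*255
  c=max(cv2.findContours(m,0,1)[0],key=cv2.contourArea)
  X=ray(f,c.reshape(-1,2).astype(float),z)[:,:2].astype(np.float32)
  r=cv2.minAreaRect(X); (cx,cy),rad=cv2.minEnclosingCircle(X); print(n,np.round(r[0],4),np.round(r[1],4),round(r[2],1),'circ',round(cx,4),round(cy,4),round(rad,4),cv2.boundingRect(c))
g=im.max(2)
rep(f,'bar',(390,95,485,170),g<75,.07)
print('mark',ray(f,[[419,172],[420,187]],.035)[:,:2])
print('disc u-extents',ray(f,[[372,125],[475,130],[423,187]],.035)[:,:2])
print('bar top ends',ray(f,[[403,150],[470,116]],.075)[:,:2])
t=grab('top'); gt=t['img'].max(2)
rep(t,'bartop',(222,288,254,316),gt<90,.073)
a=np.zeros((400,800,3),np.uint8); a[:,:400]=cv2.resize(im[80:190,365:475],(400,400),interpolation=2); a[:,400:]=cv2.resize(t['img'][278:324,216:262],(400,400),interpolation=2)
cv2.imwrite('pics/k.png',a[:,:,::-1])
need(.397,.247,.12,26)
"
```

```text
bar [0.4013 0.2502] [0.0161 0.0468] 31.8 circ 0.4018 0.2502 0.0238 (399, 109, 71, 52)
mark [[0.42768556 0.2487359 ]
 [0.4385694  0.24943451]]
disc u-extents [[0.39320056 0.21561954]
 [0.39936913 0.28950901]
 [0.43866679 0.25163801]]
bar top ends [[0.41025383 0.22940392]
 [0.39110184 0.27142149]]Traceback (most recent call last):
  File "<string>", line 15, in <module>
    rep(t,'bartop',(222,288,254,316),gt<90,.073)
    ~~~^^^^^^^^^^^^^^^^^^^^^^^^^^^^^^^^^^^^^^^^^
  File "<string>", line 6, in rep
    c=max(cv2.findContours(m,0,1)[0],key=cv2.contourArea)
ValueError: max() iterable argument is empty
```

Emit:
send_rows(motion=[{"dp": [-0.01, 0.01, 0], "rot": [0, 0, -0.15], "grip": 0.04}, {"dp": [-0.01, 0.01, 0], "rot": [0, 0, -0.15], "grip": 0.04}, {"dp": [-0.01, 0.01, 0], "rot": [0, 0, -0.15], "grip": 0.04}, {"dp": [-0.01, 0.01, 0], "rot": [0, 0, -0.15], "grip": 0.04}, {"dp": [-0.01, 0.01, 0], "rot": [0, 0, -0.15], "grip": 0.04}, {"dp": [-0.01, 0.01, 0], "rot": [0, 0, -0.15], "grip": 0.04}, {"dp": [0, 0.01, 0], "rot": [0, 0, -0.13], "grip": 0.04}, {"dp": [0, 0, 0], "rot": [0, 0, 0], "grip": 0.04}, {"dp": [0, 0, 0], "rot": [0, 0, 0], "grip": 0.04}])

```text
clock: 20.18
tcp_pos: [0.4009, 0.24, 0.1888]
orientation: [-3.024, -0.689, 0.015]
contact_force: [0.3, -0.1, -0.0]
grip_width: 0.0401
```

```bash
python3 -c "
from h import *
need(.400,.250,.16,27)
"
```

```text
need dp [-0.0009  0.01   -0.0288] rot [-0.037 -0.019  0.023] j7 -0.03 t 20.175 F [ 0.3 -0.1 -0. ] w 0.0401
```

Emit:
send_rows(motion=[{"dp": [-0.001, 0.005, -0.02], "rot": [-0.037, -0.019, 0.023], "grip": 0.04}, {"dp": [0, 0.005, -0.02], "rot": [0, 0, 0], "grip": 0.04}, {"dp": [0, 0, 0], "rot": [0, 0, 0], "grip": 0.04}, {"dp": [0, 0, 0], "rot": [0, 0, 0], "grip": 0.04}])

```text
clock: 20.68
tcp_pos: [0.4017, 0.2475, 0.1487]
orientation: [3.053, 0.736, 0.002]
contact_force: [0.5, 0.2, 0.5]
grip_width: 0.0397
```

```bash
python3 -c "
from h import *
need(.400,.250,.15,27)
f=grab('wrist','w8')
print(proj(f,[[.4,.25,.075],[.4,.25,.15],[.39,.27,.075],[.41,.23,.075],[.436,.249,.035]]).round().tolist())
np.savez('cam_w8',**{k:f[k] for k in('K','D','R','t')})
"
```

```text
need dp [-0.0017  0.0025  0.0013] rot [ 0.001  0.002 -0.002] j7 -0.04 t 20.675 F [0.5 0.2 0.5] w 0.0397
[[322.0, 240.0], [322.0, 297.0], [322.0, 199.0], [322.0, 279.0], [371.0, 248.0]]
```

View pics/w8.png

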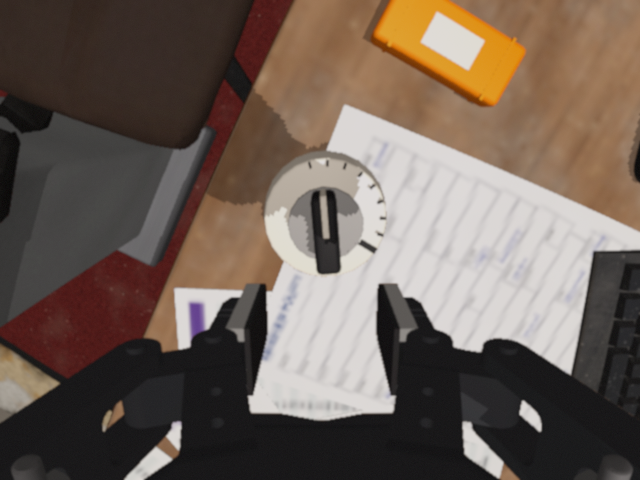

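The knob bar runs from (323,192) to (328,270), nearly in line with the view, and the mark is at (369,246).

```bash
python3 -c "
from h import *
d=np.load('cam_w8.npz'); f={k:d[k] for k in d}
im=cv2.imread('pics/w8.png'); g=im.max(2)
m=np.zeros(g.shape,np.uint8); m[180:285,300:350]=(g[180:285,300:350]<80)*255
c=max(cv2.findContours(m,0,1)[0],key=cv2.contourArea); print(cv2.boundingRect(c),cv2.minAreaRect(c))
for v in range(185,276,8):
  r=np.where(m[v])[0]; print(v,(r.min(),r.max()) if len(r) else None,end=' ')
E=ray(f,[[324,192],[327,262]],.075)[:,:2];print(E,E.mean(0),np.degrees(np.arctan2(*(E[0]-E[1])[::-1])),np.linalg.norm(E[0]-E[1]))
print('mark',ray(f,[[362,242],[375,251]],.035)[:,:2])
print('dial',ray(f,[[275,215],[386,215]],.035)[:,:2], ray(f,[[325,152],[325,276]],.035)[:,:2])
"
```

```text
(311, 190, 29, 84) ((324.91033935546875, 231.4758758544922), (82.68061065673828, 25.720245361328125), 86.633544921875)
185 None 193 (np.int64(313), np.int64(334)) 201 (np.int64(311), np.int64(336)) 209 (np.int64(311), np.int64(336)) 217 (np.int64(312), np.int64(336)) 225 (np.int64(312), np.int64(337)) 233 (np.int64(313), np.int64(337)) 241 (np.int64(314), np.int64(338)) 249 (np.int64(314), np.int64(338)) 257 (np.int64(316), np.int64(338)) 265 (np.int64(317), np.int64(339)) 273 (np.int64(322), np.int64(323)) [[0.38917708 0.27347233]
 [0.40819408 0.24000715]] [0.39868558 0.25673974] 119.60793271874267 0.03849110380032019
mark [[0.42869313 0.25005634]
 [0.43901101 0.24857294]]
dial [[0.37177585 0.2407378 ]
 [0.43370108 0.27241496]] [[0.38185213 0.28962037]
 [0.41826116 0.21880421]]
```

Emit:
send_rows(motion=[{"dp": [-0.002, 0.0075, -0.02], "rot": [0, 0, 0.07], "grip": 0.04}, {"dp": [0, 0, -0.025], "rot": [0, 0, 0], "grip": 0.04}, {"dp": [0, 0, 0], "rot": [0, 0, 0], "grip": 0.04}, {"dp": [0, 0, 0], "rot": [0, 0, 0], "grip": 0.04}], grip_force=60)

```text
clock: 21.22
tcp_pos: [0.4023, 0.2557, 0.1065]
orientation: [-3.024, -0.844, -0.011]
contact_force: [-0.2, -1.2, -0.1]
grip_width: 0.0402
```

```bash
python3 -c "
from h import *
need(.400,.255,.054,31)
f=grab('wrist','w9')
im=f['img']; g=im.max(2)
p=proj(f,[[.4,.255,.075]])[0]; print(p)
x,y=p.astype(int)
m=np.zeros(g.shape,np.uint8); m[y-70:y+60,x-30:x+30]=(g[y-70:y+60,x-30:x+30]<80)*255
c=max(cv2.findContours(m,0,1)[0],key=cv2.contourArea); print(cv2.boundingRect(c),cv2.minAreaRect(c))
for v in range(y-64,y+60,10):
  r=np.where(m[v])[0]; print(v,(r.min(),r.max(),(r.min()+r.max())/2) if len(r) else None)
"
```

```text
need dp [-0.0023 -0.0007 -0.0525] rot [-0.004  0.006 -0.003] j7 0.07 t 21.225 F [-0.2 -1.2 -0.1] w 0.0402
[317.57146668 271.39369589]
(301, 218, 32, 101) ((316.5, 268.0), (100.0, 31.0), 90.0)
207 None
217 None
227 (np.int64(302), np.int64(331), np.float64(316.5))
237 (np.int64(301), np.int64(332), np.float64(316.5))
247 (np.int64(301), np.int64(332), np.float64(316.5))
257 (np.int64(301), np.int64(331), np.float64(316.0))
267 (np.int64(301), np.int64(331), np.float64(316.0))
277 (np.int64(302), np.int64(331), np.float64(316.5))
287 (np.int64(302), np.int64(331), np.float64(316.5))
297 (np.int64(303), np.int64(330), np.float64(316.5))
307 (np.int64(304), np.int64(330), np.float64(317.0))
317 (np.int64(305), np.int64(329), np.float64(317.0))
327 None
```

The bar is aligned with the jaws, and its centre is as predicted. Next I descend and close on it.

Emit:
send_rows(motion=[{"dp": [-0.0023, -0.0007, -0.02], "rot": [-0.004, 0.006, 0], "grip": 0.04}, {"dp": [0, 0, -0.02], "rot": [0, 0, 0], "grip": 0.04}, {"dp": [0, 0, -0.009], "rot": [0, 0, 0], "grip": 0.04}, {"dp": [0, 0, 0], "rot": [0, 0, 0], "grip": 0.04}])

```text
clock: 21.78
tcp_pos: [0.4003, 0.2556, 0.0562]
orientation: [-3.024, -0.844, -0.003]
contact_force: [0.4, -0.3, 0.6]
grip_width: 0.0399
```

```bash
python3 -c "
from h import *
need(.400,.255,.054,31)
d=np.load('cam_w8.npz'); f={k:d[k] for k in d}
def mk(name,f,z=.035,c=(.4,.255)):
  im=cv2.imread(name); g=im.max(2)
  best=[]
  for a in np.arange(-40,30,1.):
    r=np.radians(a); P=[[c[0]+q*np.cos(r),c[1]+q*np.sin(r),z] for q in np.arange(.030,.0395,.001)]
    uv=proj(f,P); s=np.mean([cv2.getRectSubPix(g,(1,1),tuple(map(float,u)))[0,0] for u in uv]); best.append((round(float(s)),a))
  print(name,sorted(best)[:8])
mk('pics/w8.png',f)
"
```

```text
need dp [-0.0003 -0.0006 -0.0022] rot [-0.002  0.001 -0.003] j7 0.13 t 21.775 F [ 0.4 -0.3  0.6] w 0.0399
pics/w8.png [(61, np.float64(-10.0)), (64, np.float64(-9.0)), (71, np.float64(-11.0)), (80, np.float64(-8.0)), (107, np.float64(-12.0)), (123, np.float64(-7.0)), (156, np.float64(-13.0)), (169, np.float64(8.0))]
```

Emit:
send_rows(motion=[{"dp": [0, 0, -0.001], "rot": [0, 0, 0], "grip": 0.005}, {"dp": [0, 0, 0], "rot": [0, 0, 0], "grip": 0.005}, {"dp": [0, 0, 0], "rot": [0, 0, 0], "grip": 0.005}, {"dp": [0, 0, -0.003], "rot": [0, 0, 0], "grip": 0.005}, {"dp": [0, 0, -0.003], "rot": [0, 0, 0], "grip": 0.005}, {"dp": [0, 0, -0.004], "rot": [0, 0, 0], "grip": 0.005}], grip_force=60)

```text
clock: 22.52
tcp_pos: [0.4009, 0.2562, 0.0485]
orientation: [-3.021, -0.842, -0.003]
contact_force: [-15.1, -8.3, 69.5]
grip_width: 0.0128
```

Emit:
send_rows(motion=[{"dp": [0, 0, 0], "rot": [0, 0, 0], "grip": 0.005}])

```text
clock: 22.65
tcp_pos: [0.4007, 0.256, 0.0498]
orientation: [-3.021, -0.841, -0.002]
contact_force: [-4.0, -2.8, 10.9]
grip_width: 0.0125
```

Emit:
send_rows(motion=[{"dp": [0, 0, -0.001], "rot": [0, 0, -0.08], "grip": 0.005}, {"dp": [0, 0, -0.001], "rot": [0, 0, -0.1], "grip": 0.005}, {"dp": [0, 0, -0.001], "rot": [0, 0, -0.1], "grip": 0.005}])

```text
clock: 23.02
tcp_pos: [0.4014, 0.2561, 0.0494]
orientation: [-3.108, -0.398, -0.004]
contact_force: [-3.6, -2.9, 17.0]
grip_width: 0.0126
```

```bash
python3 -c "
from h import *
need(.4007,.256,.0490,-99.5); print(np.round(get_obs()['moment'],2))"
```

```text
need dp [-0.0007 -0.0001 -0.0004] rot [-0.004  0.01  -1.992] j7 -0.08 t 23.025 F [-3.6 -2.9 17. ] w 0.0126
[-0.77  0.85  0.18]
```

Emit:
send_rows(motion=[{"dp": [-0.0005, 0, -0.001], "rot": [0, 0, -0.12], "grip": 0.005}, {"dp": [0, 0, -0.001], "rot": [0, 0, -0.12], "grip": 0.005}, {"dp": [0, 0, -0.001], "rot": [0, 0, -0.12], "grip": 0.005}, {"dp": [0, 0, -0.001], "rot": [0, 0, -0.12], "grip": 0.005}, {"dp": [0, 0, -0.001], "rot": [0, 0, -0.12], "grip": 0.005}])

```text
clock: 23.65
tcp_pos: [0.4028, 0.2561, 0.0494]
orientation: [-3.077, 0.568, -0.009]
contact_force: [-3.3, -3.2, 17.8]
grip_width: 0.0127
```

```bash
python3 -c "
from h import *
need(.4007,.256,.0490,-99.5); print(np.round(get_obs()['moment'],2))"
```

```text
need dp [-0.0021 -0.0001 -0.0004] rot [-0.004  0.014 -1.371] j7 -0.55 t 23.65 F [-3.3 -3.2 17.8] w 0.0127
[-0.93  1.03  0.1 ]
```

Emit:
send_rows(motion=[{"dp": [-0.001, 0, -0.001], "rot": [0, 0, -0.12], "grip": 0.005}, {"dp": [-0.001, 0, -0.001], "rot": [0, 0, -0.12], "grip": 0.005}, {"dp": [-0.0005, 0, -0.001], "rot": [0, 0, -0.12], "grip": 0.005}, {"dp": [-0.0005, 0, -0.001], "rot": [0, 0, -0.12], "grip": 0.005}, {"dp": [-0.0005, 0, -0.001], "rot": [0, 0, -0.12], "grip": 0.005}])

```text
clock: 24.28
tcp_pos: [0.4039, 0.2551, 0.0495]
orientation: [-2.752, 1.481, -0.021]
contact_force: [-3.4, -2.9, 16.6]
grip_width: 0.0126
```

```bash
python3 -c "
from h import *
need(.4007,.256,.0490,-99.5); print(np.round(get_obs()['moment'],2))"
```

```text
need dp [-0.0032  0.0009 -0.0005] rot [-0.     0.021 -0.749] j7 -1.01 t 24.275 F [-3.4 -2.9 16.6] w 0.0126
[-0.92  0.91  0.13]
```

Emit:
send_rows(motion=[{"dp": [-0.002, 0, -0.001], "rot": [0, 0.007, -0.12], "grip": 0.005}, {"dp": [-0.002, 0, -0.001], "rot": [0, 0.007, -0.12], "grip": 0.005}, {"dp": [-0.001, 0, -0.001], "rot": [0, 0.005, -0.12], "grip": 0.005}, {"dp": [-0.001, 0, -0.001], "rot": [0, 0, -0.12], "grip": 0.005}, {"dp": [-0.001, 0, -0.001], "rot": [0, 0, -0.1], "grip": 0.005}])

```text
clock: 24.9
tcp_pos: [0.4044, 0.2536, 0.0495]
orientation: [-2.192, 2.232, -0.012]
contact_force: [-2.9, -3.4, 15.7]
grip_width: 0.0127
```

```bash
python3 -c "
from h import *
need(.4007,.256,.0490,-99.5); print(np.round(get_obs()['moment'],2))"
```

```text
need dp [-0.0037  0.0024 -0.0005] rot [-0.003  0.015 -0.147] j7 -1.47 t 24.9 F [-2.9 -3.4 15.7] w 0.0127
[-0.76  0.77  0.1 ]
```

Emit:
send_rows(motion=[{"dp": [0, 0, -0.001], "rot": [0, 0, -0.1], "grip": 0.005}, {"dp": [0, 0, -0.001], "rot": [0, 0, -0.04], "grip": 0.005}, {"dp": [0, 0, -0.0005], "rot": [0, 0, 0], "grip": 0.005}])

```text
clock: 25.28
tcp_pos: [0.4044, 0.2532, 0.0495]
orientation: [-2.024, 2.386, -0.007]
contact_force: [-2.2, -1.6, 11.8]
grip_width: 0.0125
```

```bash
python3 -c "
from h import *
need(.4007,.256,.0490,-99.5); print(np.round(get_obs()['moment'],2))"
```

```text
need dp [-0.0037  0.0028 -0.0005] rot [-0.004  0.013 -0.002] j7 -1.58 t 25.275 F [-2.2 -1.6 11.8] w 0.0125
[-0.33  1.03  0.08]
```

Now I release, rise straight up, and look before moving away in case it needs a correction.

Emit:
send_rows(motion=[{"dp": [0, 0, 0], "rot": [0, 0, 0], "grip": 0.04}, {"dp": [0, 0, 0], "rot": [0, 0, 0], "grip": 0.04}, {"dp": [0, 0, 0.03], "rot": [0, 0, 0], "grip": 0.04}, {"dp": [0, 0, 0.04], "rot": [0, 0, 0], "grip": 0.04}, {"dp": [0, 0, 0.02], "rot": [0, 0, 0], "grip": 0.04}, {"dp": [0, 0, 0], "rot": [0, 0, 0], "grip": 0.04}, {"dp": [0, 0, 0], "rot": [0, 0, 0], "grip": 0.04}])

```text
clock: 26.15
tcp_pos: [0.4042, 0.2537, 0.1407]
orientation: [-2.026, 2.385, -0.009]
contact_force: [-0.4, 0.5, 0.1]
grip_width: 0.0399
```

```bash
python3 -c "
from h import *
need(.4007,.256,.15,-99.5)
f=grab('wrist','w10')
im=f['img']; g=im.max(2)
p=proj(f,[[.4035,.2535,.075],[.4035,.2535,.035],[.436,.249,.035]]); print(p.round())
x,y=p[0].astype(int)
m=np.zeros(g.shape,np.uint8); m[y-70:y+60,x-40:x+40]=(g[y-70:y+60,x-40:x+40]<80)*255
for v in range(y-64,y+60,8):
  r=np.where(m[v])[0]; print(v,(r.min(),r.max(),(r.min()+r.max())/2) if len(r) else None)
cv2.imwrite('pics/w10c.png',cv2.resize(im[y-110:y+90,x-110:x+110],(660,600),interpolation=2)[:,:,::-1]); print('org',x-110,y-110)
"
```

```text
need dp [-0.0035  0.0023  0.0093] rot [-0.003  0.013 -0.004] j7 -1.73 t 26.15 F [-0.4  0.5  0.1] w 0.0399
[[320. 254.]
 [321. 235.]
 [319. 182.]]
190 (np.int64(318), np.int64(321), np.float64(319.5))
198 None
206 None
214 (np.int64(312), np.int64(334), np.float64(323.0))
222 (np.int64(311), np.int64(335), np.float64(323.0))
230 (np.int64(311), np.int64(335), np.float64(323.0))
238 (np.int64(311), np.int64(335), np.float64(323.0))
246 (np.int64(311), np.int64(335), np.float64(323.0))
254 (np.int64(311), np.int64(335), np.float64(323.0))
262 (np.int64(311), np.int64(335), np.float64(323.0))
270 (np.int64(311), np.int64(335), np.float64(323.0))
278 (np.int64(311), np.int64(334), np.float64(322.5))
286 (np.int64(311), np.int64(335), np.float64(323.0))
294 (np.int64(314), np.int64(332), np.float64(323.0))
302 None
310 None
org 210 144
```

View pics/w10c.png

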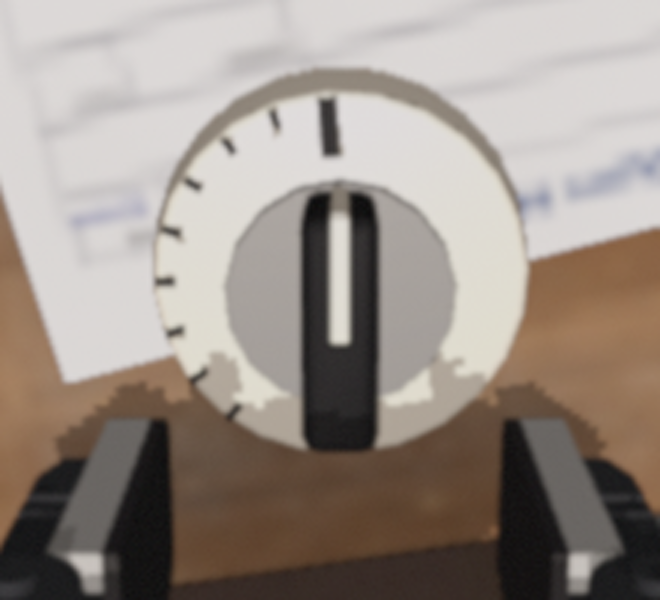

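The mark sits about 4.7° (0.08 rad) counterclockwise of the pointer. That is inside the 0.12 tolerance but close to the edge, so I turn the pressed knob back slightly.

Emit:
send_rows(motion=[{"dp": [0, 0, -0.03], "rot": [0, 0.01, 0], "grip": 0.04}, {"dp": [0, 0, -0.03], "rot": [0, 0, 0], "grip": 0.04}, {"dp": [0, 0, -0.022], "rot": [0, 0, 0], "grip": 0.04}, {"dp": [0, 0, 0], "rot": [0, 0, 0], "grip": 0.04}, {"dp": [0, 0, 0], "rot": [0, 0, 0], "grip": 0.005}, {"dp": [0, 0, 0], "rot": [0, 0, 0], "grip": 0.005}, {"dp": [0, 0, 0], "rot": [0, 0, 0], "grip": 0.005}, {"dp": [0, 0, -0.003], "rot": [0, 0, 0], "grip": 0.005}, {"dp": [0, 0, -0.003], "rot": [0, 0, 0], "grip": 0.005}, {"dp": [0, 0, -0.001], "rot": [0, 0, 0], "grip": 0.005}])

```text
clock: 27.45
tcp_pos: [0.4035, 0.253, 0.0485]
orientation: [-2.033, 2.393, 0.003]
contact_force: [-3.2, -0.7, 9.9]
grip_width: 0.0127
```

```bash
python3 -c "
from h import *
need(.404,.2535,.0490,-95)"
```

```text
need dp [0.0005 0.0005 0.0005] rot [-0.003 -0.     0.075] j7 -1.58 t 27.45 F [-3.2 -0.7  9.9] w 0.0127
```

Emit:
send_rows(motion=[{"dp": [0, 0, -0.0015], "rot": [0, 0, 0], "grip": 0.005}, {"dp": [0, 0, -0.001], "rot": [0, 0, 0.05], "grip": 0.005}, {"dp": [0, 0, -0.001], "rot": [0, 0, 0.04], "grip": 0.005}, {"dp": [0, 0, -0.0005], "rot": [0, 0, 0], "grip": 0.005}])

```text
clock: 27.95
tcp_pos: [0.4036, 0.2531, 0.0475]
orientation: [-2.139, 2.297, 0.012]
contact_force: [-3.5, -0.8, 11.4]
grip_width: 0.0127
```

```bash
python3 -c "
from h import *
need(.404,.2535,.0490,-95)"
```

```text
need dp [0.0004 0.0004 0.0015] rot [-0.008 -0.003 -0.016] j7 -1.51 t 27.95 F [-3.5 -0.8 11.4] w 0.0127
```

Emit:
send_rows(motion=[{"dp": [0, 0, 0], "rot": [0, 0, 0], "grip": 0.04}, {"dp": [0, 0, 0], "rot": [0, 0, 0], "grip": 0.04}, {"dp": [0, 0, 0.03], "rot": [0, 0, 0], "grip": 0.04}, {"dp": [0, 0, 0.04], "rot": [0, 0, 0], "grip": 0.04}, {"dp": [0, 0, 0.03], "rot": [0, 0, 0], "grip": 0.04}, {"dp": [0, 0, 0], "rot": [0, 0, 0], "grip": 0.04}, {"dp": [0, 0, 0], "rot": [0, 0, 0], "grip": 0.04}])

```text
clock: 28.82
tcp_pos: [0.4033, 0.253, 0.1493]
orientation: [-2.14, 2.297, 0.011]
contact_force: [-0.4, 0.3, 0.3]
grip_width: 0.04
```

```bash
cat > chk.py <<'E'
from h import *
def dirs(f):
    g=f['img'].max(2)
    x,y=proj(f,[[.4035,.2535,.075]])[0].astype(int)
    m=np.zeros(g.shape,np.uint8); m[y-75:y+65,x-60:x+60]=(g[y-75:y+65,x-60:x+60]<90)*255
    cs=sorted([c for c in cv2.findContours(m,0,1)[0] if cv2.contourArea(c)>8],key=cv2.contourArea)[::-1][:3]
    for c,z in zip(cs,(.075,.035,.035)):
        M=cv2.moments(c); p=c.reshape(-1,2).astype(float)
        X=ray(f,p,z)[:,:2].astype(np.float32); vx,vy,a,b=cv2.fitLine(X,2,0,.01,.01).ravel()
        P=ray(f,[[M['m10']/M['m00'],M['m01']/M['m00']]],z)[0]
        print('area',cv2.contourArea(c),'ctr',P[:2].round(4),'dir',round(float(np.degrees(np.arctan2(vy,vx))),1),'bbox',cv2.boundingRect(c))
E
python3 -c "
from chk import *
need(.404,.2535,.15,-95)
dirs(grab('wrist','w11'))
f=grab('wrist')
"; python3 -c "
import cv2"
```

```text
need dp [0.0007 0.0005 0.0007] rot [-0.007 -0.003 -0.016] j7 -1.68 t 28.825 F [-0.4  0.3  0.3] w 0.04
area 1456.5 ctr [0.4025 0.2523] dir -4.5 bbox (309, 201, 25, 85)
area 221.5 ctr [0.3586 0.2949] dir -5.4 bbox (258, 283, 11, 27)
area 47.5 ctr [0.4339 0.2495] dir -4.8 bbox (321, 171, 4, 17)
```

Emit:
send_rows(motion=[{"dp": [0, 0.03, 0.05], "rot": [0, 0, 0], "grip": 0.04}, {"dp": [0, 0.05, 0.05], "rot": [0, 0, 0], "grip": 0.04}, {"dp": [0, 0.06, 0], "rot": [0, 0, 0], "grip": 0.04}, {"dp": [0, 0.06, 0], "rot": [0, 0, 0], "grip": 0.04}, {"dp": [0, 0, 0], "rot": [0, 0, 0], "grip": 0.04}])

```text
clock: 29.55
tcp_pos: [0.4006, 0.4541, 0.2442]
orientation: [2.134, -2.298, -0.01]
contact_force: [0.2, -0.6, 0.0]
grip_width: 0.0399
```

```bash
python3 -c "
from h import *
t=grab('top'); a=t['img']; b=cv2.imread('pics/top0.png')[:,:,::-1]
def lab(im,box,th=185):
  x0,y0,x1,y1=box; m=(im[y0:y1,x0:x1].min(2)>th).astype(np.uint8)
  n,l,s,c=cv2.connectedComponentsWithStats(m); return [(s[i,4].tolist(),(c[i]+[x0,y0]).round(2).tolist()) for i in range(1,n) if s[i,4]>10]
print('bay1 before',lab(b,(322,212,346,255)),'now',lab(a,(322,212,346,255)))
print('tray now',lab(a,(418,210,480,312),170))
for n,im in(('b',b),('a',a)): print(n,im[240:252,330].mean(1).round().tolist(), im[205:225,336].mean(1).round().tolist())
L=lab(a,(418,210,480,312),170)
if L: print(ray(t,[L[0][1]],.03))
hs=cv2.absdiff(a[150:200,350:460],b[150:200,350:460]); print('pad/glue diff',hs.max())
st()"
```

```text
bay1 before [(103, [333.74, 235.74])] now [(102, [333.84, 235.66])]
tray now [(202, [419.86, 228.64]), (121, [447.56, 260.6])]
b [191.0, 191.0, 186.0, 171.0, 151.0, 144.0, 143.0, 144.0, 140.0, 129.0, 120.0, 126.0] [83.0, 56.0, 49.0, 42.0, 35.0, 61.0, 99.0, 122.0, 127.0, 111.0, 85.0, 70.0, 77.0, 97.0, 120.0, 128.0, 121.0, 124.0, 138.0, 143.0]
a [190.0, 190.0, 183.0, 167.0, 149.0, 144.0, 143.0, 143.0, 138.0, 125.0, 118.0, 130.0] [85.0, 55.0, 49.0, 39.0, 35.0, 61.0, 99.0, 124.0, 126.0, 110.0, 86.0, 73.0, 81.0, 99.0, 119.0, 124.0, 116.0, 123.0, 138.0, 144.0]
[[ 0.57272308 -0.16284842  0.03      ]]
pad/glue diff 23
{'clock': 29.6, 'joints': [-1.738, 0.623, 1.196, 1.764, -0.626, 1.205, -2.009], 'tcp_pos': [0.401, 0.451, 0.244], 'orientation': [2.129, -2.302, -0.01], 'contact_force': [0.501, -0.742, -0.027], 'grip_width': 0.04}
```

```bash
python3 -c "
from bench import hand_in
print(hand_in())"
```

```text
the job is handed in; nothing more can be done
None
```

I finished all four steps and handed the job in at about 30 s on the robot's clock; the hand-in returned no verdict. Only one charged pack (bay 1) and one spare were present at the start.

- **Charged pack:** I pushed it out with ejector 1 and laid it flat in the tray. In the last top view its label is at pixel (448,261), within a few pixels of the tray centre.
- **Spare pack:** I slid it into bay 1 and pushed it to a firm stop. Its label is within 0.1 px of where the original home pack's label was.
- **Timer:** I turned the knob while pressing it down. The first turn ended about 0.08 rad past the long bar, so I pressed again and turned it back. In the last check the pointer is at −4.5° and the bar at about −5°, and the bar itself moved only a few millimetres by estimate. While first pressing the knob the wrist force briefly reached about 70 N, under the 120 N limit.
- **Bystanders:** The sticky notes and glue stick look unchanged between the first and last top views, and the arm was clear of everything at hand-in.

**Disagreements and limits:** The wrist camera and the top camera disagreed by up to about 5 mm on the charger's sideways position. I used the top view to line up the spare. I had used up my picture views by the end, so the last checks on the packs and timer were numbers only.

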